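# Dock a carrier on a roller station and hold a square in the corner

## Robot

A 6-joint arm with a two-finger parallel gripper is mounted at the origin on a cart in front of the work surface, level with it; the furniture and walls round the work are solid. World frame = base frame: x ahead of the robot, y to its left, z up, the work surface at z = 0. Lengths are in m, angles in rad, forces in N, time in s.
With the tool pointing down it reaches from about 0.25 to 0.775 m from the base axis. Payload 4 kg.
Tool frame: the origin (TCP) lies midway between the tips of the shut fingers; the grasp point (between the pads) lies 19 mm behind it; x points along the fingers, z is the direction in which the jaws open and shut, and the axes are right-handed (so a half turn about x gives the same grasp; the last joint's range is limited). The gripper opens to 85 mm and grips with 20 to 120 N. Pads are 22 mm wide; open, the fingers measure 114 mm over their backs; the gripper's body (76 mm by 85 mm) begins 54 mm behind the grasp point. The pads swing forward as they close: fully open they stand 13 mm farther back than shut.
Start: joints at [1.197, 0.087, 1.371, -0, 1.684, -0.103], TCP at [0.147, 0.53, 0.194] pointing down, gripper open.
Joint ranges: [-3.1, 3.1], [-0.76, 2.03], [0.27, 2.55], [-1.08, 4.22], [0.17, 2.65], [-2.57, 2.57]. Speed limits (rad/s): [2.79, 2.79, 3.14, 3.14, 3.14, 3.14].

## Interface

Orientations are given as a unit quaternion [w, x, y, z].
In Python, from workcell import sensors, vision, arm, spotter gives the robot as it stands. The module is installed in compiled form; this text tells all that it offers.
- The arm moves only by the shell command python3 -m creep 'ROWS'. ROWS is JSON, a list of rows, each a list of 7 numbers: the shift along the tool's x, y, z in mm, then the turn, a rotation vector about the tool's x, y, z in degrees, then the closure, from 0 (fully open) to 1 (shut). A call has 1 to 12 rows; each row shifts and turns the commanded pose from where the row before left it, along the tool's axes as they then stand; what a row does not reach is not made up. A row lasts 1/10 s, in which the tool goes at most 50 mm and 8.59 degrees, less where a joint would pass 70% of its speed; a pose out of reach is approached as far as the arm can. A call with a gripper value outside its range is refused whole. The fingers move at their own pace and stop on an object; the grip force is fixed at half the most. Time passes only in rows, so rows that do not move let the fingers close. It gives the time, the measured TCP pose, the force and the opening at its end, in the units of the state.
- sensors.get_obs(): the state, without advancing time (a new reading comes with each control period).
- vision.grab_frame(name): name is "scene" or "top" or "wrist"; returns a dict with "image" (384x512x3 uint8, red, green, blue), "range_z" (384x512 float32, m along the optical axis (not along the pixel's ray), 0 where there is no reading), "fx", "fy", "cx", "cy" (pixels), "distortion" ([k1, k2, p1, p2, k3] as OpenCV has them; the pictures are not rectified), "eye" and "orientation" of the camera in the world. Camera axes: x right, y down, z forward; pixel columns grow to the right and rows downward; lengths in m; the calibration is good to about 2 mm. A picture is of the moment at which its call begins.
- arm.finish_job(): hands the job in, once; it reports no verdict.
Trained networks look in a picture, given as the dict that the camera call returned (one of the last four; its "shot" number tells which), for a name from the list of things; names that differ only in an ending like _2 or _b are one class to them, and where a whole thing is asked for, a point or a joint stands for the part that bears it (a point fixed in the world has none). Each returns a list of dicts, best first, with "score" (0 to 1); they miss things now and then, are a little off and sometimes report something else, mostly with a low value. They report only what shows in the picture. A call takes as long as a camera call. They do not tell look-alikes from the thing itself.
- spotter.recognise(picture, label): "centre" ([x, y, z] in m, in the coordinates of the camera as it stood for that picture, good to about 4 mm: the middle of the surface that is visible of it).
- spotter.trace(picture, label): "pixels" (384x512 bool, what is visible of it).
The state is a dict: "t": time; "joint_pos": joint angles; "qd": joint speeds; "joint_efforts": joint torques, N m; "tcp_pos": TCP position; "eef_rot": TCP orientation; "ft_force": force on the tool from outside, world axes, zero at the start; "wrist_torque": the same for the moment, N m; "gripper_width": opening from 0.0 (shut) to 1.0 (fully open).
Only numpy, scipy, OpenCV 4.12 (cv2) and the standard library are available. Lean on these libraries where they do the work, as an engineer would, in place of code of your own. Each camera call takes 0.05 s, during which the arm holds its last target.

## Task

With the gripper, push the white carrier along the rollers until it is fully home against the end stop, leaving the square where it lies until then. Then pick up the steel square by its fin, lower it onto the rollers behind the carrier and press it into the corner, its short leg flat against the rear of the carrier and its long leg flat against the tall fence. Finish while still gripping the square and pressing it against both; do not let go, and leave the other things on the worktop alone.

Things in the scene. Friction and masses are not known exactly. Their poses are not given: they have to be found in the camera images.
- station: Roller station, fixed: an aluminium deck 230x88 mm with 11 free rollers between two side rails. Origin on the worktop under its middle; x runs along the lane to the end stop (buffer faces at x = +105 mm, top z = 66 mm), z up; the tall fence is on its -y side, the low rail (top z = 40 mm) on its +y side. Roller tops z = 30 mm; lane 63 mm wide (y = -31.5 to +31.5). Open end x = -115 mm.
- fence: Tall straight steel fence along the station's -y side, fixed to it; same origin and axes as the station. Its flat inner face is at y = -31.5 mm, its top at z = 52 mm, over the whole length of the lane.
- bay_corner (a point): The inside corner that the carrier's rear face makes with the fence when the carrier is home: station x = 45 mm, y = -31.5 mm, at the height of the roller tops; axes as the station's.
- carrier: White plastic sample carrier, 60x60 mm, 85 mm high (back wall 95), open at the top and at the side towards the low rail, about 0.2 kg, standing on the rollers. Origin at the centre of its underside. Its own y axis points along the lane to the end stop; its flat rear face, towards the lane's open end, is 30 mm behind its centre (y = -30 mm). It rolls easily: under 2 N pushes it.
- carrier_center (a point): Centre of the carrier, 42.5 mm above its underside; axes as the carrier. Home against the buffers it is at station x = 75 mm.
- square: Steel square, loose, 0.22 kg, with an upright black grip fin. Origin at its underside below the fin. Legs 8 mm thick, 22 high: the long one (96 mm) along x, outer face y = -34 mm, from x = -50 to +46; the short one (52 mm) along y, outer face x = +46 mm, from y = -34 to +18. Fin 44 mm (x) by 14 mm (y), z = 14 to 62. Seated in the bay, its axes point as the station's.
- square_grip (a point): A point in the middle of the square's fin, 45 mm above the square's underside: where to grip it, across the fin's 14 mm thickness (y); axes as the square.
- square_corner (a point): The square's outer corner, where its two outer faces meet, at its underside (square x = +46 mm, y = -34 mm); axes as the square.
- green_pot: Bystander, leave alone: sample pot with a green screw lid, 46 mm wide, 55 mm high. Origin at the centre of its underside.
- white_bottle: Bystander, leave alone: small white dropper bottle with a black cap, 29 mm wide, 62 mm high. Origin at the centre of its underside.
- brown_bottle: Bystander, leave alone: small brown dropper bottle with a white cap, 29 mm wide, 62 mm high. Origin at the centre of its underside.
- dish: Bystander, leave alone: clear round culture dish, 72 mm wide, 15 mm high. Origin at the centre of its underside.
- vial: Bystander, leave alone: clear vial with a red screw cap, 30 mm wide, 86 mm high. Origin at the centre of its underside.
- microscope: The bench microscope, fixed, 255x211 mm and 396 mm high, eyepieces towards the robot (127 mm in front of its origin, x towards the wall); keep the arm clear of it. Origin on the worktop under its middle.
There are look-alikes about, which are no part of the job. What is shaped like the carrier but green is not meant. Leave any yellow look-alike of the square alone.

How it is judged:
On the way, in this order (a step that is already met when the one before it is completed fails the run):
1. the carrier is home against the end stop, the square not yet taken up (x of carrier_center in the frame of station above 0.07 m and distance of square_grip from where it was at the start of the episode below 0.02 m), for 0.2 s.
2. the square, in the gripper, presses on both the fence and the carrier (contact force between square and fence above 1 N and contact force between square and carrier above 1 N and angle between the x axis of square_grip and the x axis of station, either way round below 0.04 rad and angle between square_grip's own z axis and vertical below 0.08 rad and horizontal distance between square_corner and bay_corner below 0.006 m and z of square_grip in the frame of station below 0.083 m and x of carrier_center in the frame of station above 0.071 m and contact force between the fingers and square above 2 N), for 0.5 s.
At the end, for the whole second after the job is handed in: The gripper holds the square (over 2 N), pressing fence and carrier with over 1 N each; square within 0.04 rad of the station, 0.08 rad of upright, its corner within 6 mm of the bay corner, its underside within 8 mm of the roller tops; carrier within 4 mm of home (all of step 2); the arm keeps its last pose, push and grip.
It fails at once if a bystander was moved by more than 25 mm (distance of any of green_pot, white_bottle, brown_bottle, dish, vial from where it was at the start of the episode above 0.025 m).
It also fails if it takes over 72 s, if anything falls off the work surface, if the arm or the gripper's body presses on something with over 40 N, if the wrist force passes 120 N, or if a joint passes its speed limit or range.

## Working session

There is one attempt and no reset: what is moved stays moved. The work goes in short steps, Python scripts to look and compute and a shell command to move; the robot and the scene stay as the last step left them, time stands still between calls to the robot, and variables do not carry over. Pictures are saved under pics/ and viewed, and the job is handed in when it is done.

```bash
mkdir -p pics; cat > h.py <<'E'
import numpy as np, cv2, json
from scipy.spatial.transform import Rotation as R
from workcell import sensors, vision, arm, spotter
def rot(q): return R.from_quat([q[1],q[2],q[3],q[0]])
def save(f,n): cv2.imwrite('pics/'+n,f['image'][:,:,::-1])
def cloud(f,mask=None):
    z=f['range_z']; v,u=np.nonzero((z>0) if mask is None else (mask&(z>0)))
    K=np.array([[f['fx'],0,f['cx']],[0,f['fy'],f['cy']],[0,0,1]])
    p=cv2.undistortPoints(np.stack([u,v],1).astype(float)[:,None],K,np.array(f['distortion'],float))[:,0]
    d=z[v,u].astype(float); P=np.c_[p*d[:,None],d]
    return rot(f['orientation']).apply(P)+np.array(f['eye']),u,v
def w(f,c): return rot(f['orientation']).apply(c)+np.array(f['eye'])
def st():
    o=sensors.get_obs(); print('t',round(o['t'],2),'tcp',np.round(o['tcp_pos'],4),'q',np.round(o['eef_rot'],4),'F',np.round(o['ft_force'],1),'g',round(o['gripper_width'],3))
    print(np.round(rot(o['eef_rot']).as_matrix(),3).tolist(),np.round(o['joint_pos'],3)); return o
E
cat > a.py <<'E'
from h import *
st()
for n in ['scene','top']:
    f=vision.grab_frame(n); save(f,n+'0.png'); print(n,np.round(f['eye'],3),f['fx'])
    np.save(n+'0.npy',f,allow_pickle=True)
    for l in ['station','carrier','square','green_pot','white_bottle','brown_bottle','dish','vial','microscope']:
        print(l,[(round(d['score'],2),np.round(w(f,d['centre']),3).tolist()) for d in spotter.recognise(f,l)])
E
python3 a.py
```

```text
t 0.0 tcp [0.1469 0.5294 0.1924] q [ 0.5622 -0.4284  0.5636  0.4275] F [0.5 0.4 1. ] g 0.997
[[-0.001, -0.964, 0.267], [-0.002, 0.267, 0.964], [-1.0, 0.0, -0.002]] [ 1.197  0.088  1.372  0.     1.684 -0.103]
scene [-0.718 -0.076  1.154] 448.0977808688811
station [(0.69, [0.442, -0.073, 0.032])]
carrier [(0.77, [0.476, -0.132, 0.067]), (0.71, [0.314, -0.299, 0.047])]
square [(0.77, [0.191, -0.367, 0.024]), (0.72, [0.432, -0.338, 0.028])]
green_pot []
white_bottle []
brown_bottle [(0.57, [0.621, -0.064, 0.033])]
dish [(0.22, [0.429, -0.339, 0.025])]
vial [(0.68, [0.598, -0.016, 0.057])]
microscope []
top [ 0.257 -0.011  1.596] 464.5948364477234
station [(0.8, [0.445, -0.062, 0.027])]
carrier [(0.87, [0.449, -0.139, 0.036]), (0.85, [0.307, -0.301, 0.008]), (0.35, [0.446, -0.338, 0.023])]
square [(0.92, [0.205, -0.367, 0.023]), (0.65, [0.444, -0.335, 0.021])]
green_pot [(0.63, [0.423, 0.157, 0.053])]
white_bottle []
brown_bottle [(0.61, [0.627, -0.07, 0.04])]
dish [(0.89, [0.588, 0.327, 0.016])]
vial [(0.45, [0.604, -0.019, 0.081])]
microscope []
```

View pics/scene0.png

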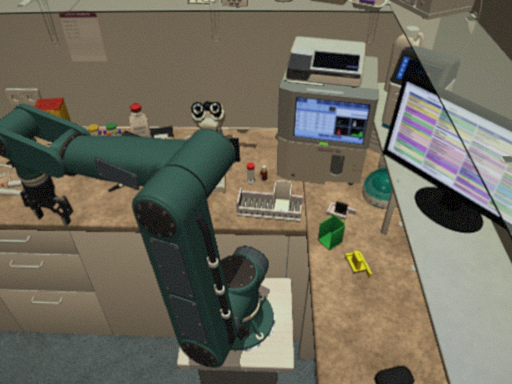

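```bash
python3 -c "
import cv2;i=cv2.imread('pics/top0.png');cv2.imwrite('pics/top0z.png',cv2.resize(i[80:380,200:480] if 0 else i,(768,576),interpolation=cv2.INTER_CUBIC))"
```

```text
(no output)
```

View pics/top0z.png

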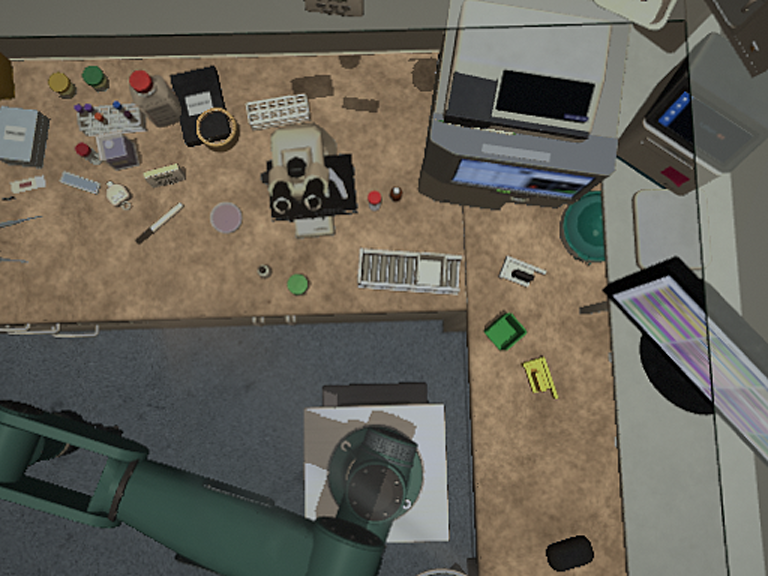

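```bash
cat > b.py <<'E'
from h import *
s=np.load('scene0.npy',allow_pickle=True).item(); t=np.load('top0.npy',allow_pickle=True).item()
a=cv2.resize(s['image'][175:285,225:385],(800,550),interpolation=cv2.INTER_CUBIC)
b=cv2.resize(t['image'][155:275,225:385],(800,600),interpolation=cv2.INTER_CUBIC)
cv2.imwrite('pics/s1.png',a[:,:,::-1]);cv2.imwrite('pics/t1.png',b[:,:,::-1])
for f in (s,t):
    P,u,v=cloud(f)
    m=(P[:,0]>.38)&(P[:,0]<.52)&(P[:,1]>-.21)&(P[:,1]<.09)&(P[:,2]>.008)
    print(m.sum())
    for lo,hi in [(.008,.02),(.02,.036),(.036,.046),(.046,.056),(.056,.075),(.075,.09),(.09,.11)]:
        k=m&(P[:,2]>lo)&(P[:,2]<hi)
        if k.sum(): print(lo,k.sum(),np.percentile(P[k],[2,50,98],axis=0).round(3).tolist())
E
python3 b.py
```

```text
1842
0.008 277 [[0.396, -0.204, 0.008], [0.415, -0.081, 0.014], [0.491, 0.035, 0.02]]
0.02 669 [[0.401, -0.197, 0.021], [0.449, -0.074, 0.03], [0.494, 0.018, 0.036]]
0.036 373 [[0.404, -0.195, 0.036], [0.436, -0.117, 0.04], [0.493, 0.015, 0.045]]
0.046 166 [[0.418, -0.203, 0.046], [0.483, -0.075, 0.051], [0.5, 0.022, 0.056]]
0.056 129 [[0.416, -0.165, 0.056], [0.472, -0.113, 0.065], [0.497, 0.025, 0.074]]
0.075 56 [[0.416, -0.159, 0.075], [0.473, -0.133, 0.083], [0.478, -0.102, 0.09]]
0.09 74 [[0.413, -0.163, 0.091], [0.472, -0.133, 0.1], [0.48, -0.101, 0.11]]
1725
0.008 260 [[0.395, -0.207, 0.008], [0.434, -0.083, 0.012], [0.49, 0.042, 0.02]]
0.02 810 [[0.406, -0.195, 0.021], [0.448, -0.075, 0.029], [0.485, 0.013, 0.036]]
0.036 281 [[0.4, -0.195, 0.036], [0.425, -0.123, 0.039], [0.489, 0.008, 0.045]]
0.046 149 [[0.412, -0.203, 0.046], [0.486, -0.073, 0.051], [0.499, 0.016, 0.056]]
0.056 96 [[0.421, -0.19, 0.057], [0.468, 0.015, 0.065], [0.497, 0.023, 0.074]]
0.075 21 [[0.413, -0.163, 0.076], [0.469, -0.149, 0.084], [0.472, -0.103, 0.09]]
0.09 38 [[0.419, -0.163, 0.091], [0.458, -0.143, 0.103], [0.473, -0.104, 0.109]]
```

View pics/s1.png

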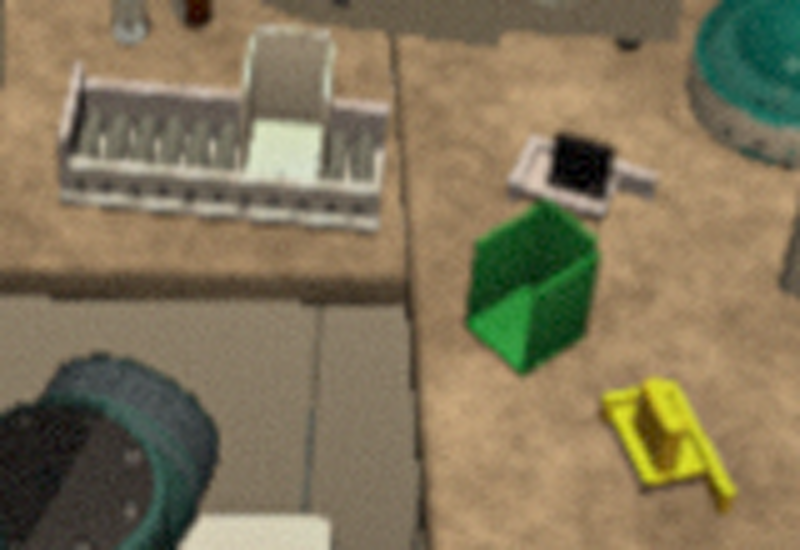

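View pics/t1.png

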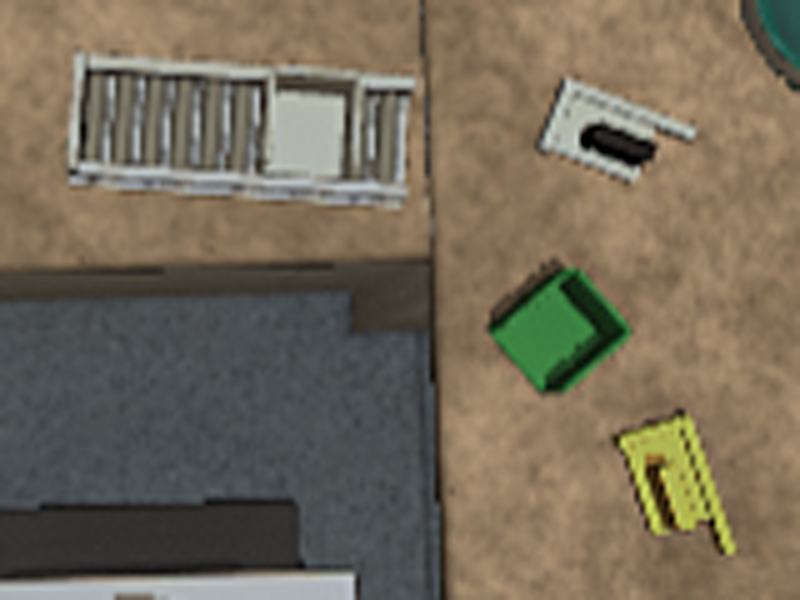

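```bash
python3 -m creep '[[-20,-20,-30,0,0,0,1],[-20,-26,-36,0,0,0,1],[-20,-26,-36,0,0,0,1],[-20,-26,-36,0,0,0,1],[-20,-26,-36,0,0,0,1],[0,-28,-38,0,0,0,1],[0,-28,-38,0,0,0,1],[0,-28,-38,0,0,0,1],[0,-28,-38,0,0,0,1],[0,-28,-38,0,0,0,1],[0,-28,-38,0,0,0,1],[0,-28,-38,0,0,0,1]]'; python3 -c "
from h import *;st()"
```

```text
t: 2.2
tcp_pos: [0.3379, 0.0185, 0.294]
eef_rot: [0.564, -0.428, 0.562, 0.427]
ft_force: [1.2, 0.5, -0.5]
gripper_width: 0.003
t 2.2 tcp [0.3379 0.0185 0.294 ] q [ 0.5636 -0.4283  0.5624  0.4275] F [ 1.2  0.5 -0.5] g 0.003
[[0.002, -0.964, 0.268], [0.0, 0.268, 0.964], [-1.0, -0.002, 0.001]] [-0.114 -0.386  1.585  0.     1.941 -1.413]
```

```bash
python3 -m creep '[[0,-28,-38,0,0,0,1],[0,-28,-38,0,0,0,1],[0,-28,-38,0,0,0,1],[0,0,0,8,0,0,1],[0,0,0,8,0,0,1],[0,0,0,8,0,0,1],[0,0,0,8,0,0,1],[0,0,0,8,0,0,1],[0,0,0,8,0,0,1],[0,0,0,8,0,0,1],[0,0,0,8,0,0,1],[0,0,0,8,0,0,1]]'; python3 - <<'E'
from h import *
st()
f=vision.grab_frame('wrist');save(f,'w0.png');np.save('w0.npy',f,allow_pickle=True);print(np.round(f['eye'],3))
E
```

```text
t: 3.4
tcp_pos: [0.3882, -0.1119, 0.2937]
eef_rot: [0.707, -0.013, 0.707, 0.013]
ft_force: [-0.0, -0.0, -0.2]
gripper_width: -0.0
t 3.4 tcp [ 0.3882 -0.1119  0.2937] q [ 0.7071 -0.0133  0.7069  0.0133] F [-0.  -0.  -0.2] g -0.0
[[0.0, -0.038, 0.999], [-0.0, 0.999, 0.038], [-1.0, -0.0, 0.0]] [-0.421 -0.237  1.477  0.     1.901 -0.459]
[ 0.385 -0.029  0.474]
```

View pics/w0.png

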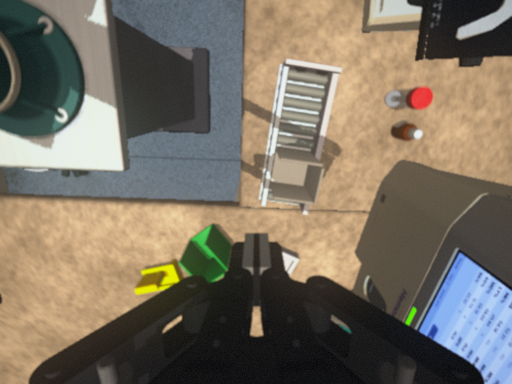

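```bash
cat > c.py <<'E'
from h import *
import sys
f=np.load(sys.argv[1],allow_pickle=True).item()
P,u,v=cloud(f)
m=(P[:,0]>.38)&(P[:,0]<.52)&(P[:,1]>-.22)&(P[:,1]<.06)&(P[:,2]>.015)&(P[:,2]<.14)
P=P[m]; print(len(P))
# raster height map 2mm
H=np.zeros((140,75))
for p in P[np.argsort(P[:,2])]:
    H[int((p[1]+.22)/.002),int((p[0]-.38)/.002)]=p[2]
I=cv2.applyColorMap((H/.14*255).astype(np.uint8),cv2.COLORMAP_JET)
cv2.imwrite('pics/'+sys.argv[2],cv2.resize(I,(300,560),interpolation=cv2.INTER_NEAREST))
for nm,lo,hi in [('fence',.048,.056),('low',.037,.043)]:
    k=(P[:,2]>lo)&(P[:,2]<hi)
    Q=P[k]; Q=Q[(Q[:,0]>.465)] if nm=='fence' else Q[Q[:,0]<.44]
    for y0 in np.arange(-.21,.05,.02):
        q=Q[(Q[:,1]>y0)&(Q[:,1]<y0+.02)]
        if len(q)>3: print(nm,round(y0+.01,3),len(q),np.percentile(q[:,0],[5,50,95]).round(4))
for nm,lo,hi in [('stop',.06,.07)]:
    q=P[(P[:,2]>lo)&(P[:,2]<hi)&(P[:,1]>-.05)]; print(nm,len(q),np.percentile(q,[3,50,97],axis=0).round(4).tolist())
q=P[(P[:,2]>.08)]; print('carrier',len(q),np.percentile(q,[1,50,99],axis=0).round(4).tolist())
E
python3 c.py w0.npy hm0.png
```

```text
7345
fence -0.2 58 [0.4718 0.4764 0.4805]
fence -0.18 6 [0.4731 0.4759 0.4811]
fence -0.16 12 [0.4657 0.4708 0.4716]
fence -0.14 14 [0.4717 0.4729 0.4737]
fence -0.12 10 [0.4737 0.4743 0.489 ]
fence -0.1 89 [0.4741 0.4857 0.4905]
fence -0.08 80 [0.484  0.4884 0.4926]
fence -0.06 82 [0.4861 0.4904 0.4948]
fence -0.04 89 [0.4881 0.4923 0.4966]
fence -0.02 82 [0.4899 0.4936 0.4978]
fence -0.0 100 [0.4906 0.4949 0.4996]
fence 0.02 50 [0.4696 0.4912 0.4995]
low -0.2 26 [0.4016 0.4052 0.4087]
low -0.18 52 [0.403  0.4064 0.4103]
low -0.16 72 [0.4052 0.4101 0.4319]
low -0.14 73 [0.4073 0.4121 0.4361]
low -0.12 67 [0.4086 0.413  0.4277]
low -0.1 73 [0.4108 0.4153 0.4271]
low -0.08 63 [0.4128 0.4168 0.4202]
low -0.06 67 [0.4148 0.4187 0.4221]
low -0.04 74 [0.4168 0.4207 0.4245]
low -0.02 74 [0.4187 0.4227 0.4266]
low -0.0 75 [0.4209 0.4247 0.4285]
low 0.02 57 [0.4229 0.4264 0.4352]
stop 337 [[0.4255, 0.015, 0.0614], [0.4608, 0.0209, 0.0653], [0.4982, 0.0266, 0.0671]]
carrier 1041 [[0.4158, -0.163, 0.0808], [0.4614, -0.1398, 0.1083], [0.4783, -0.1006, 0.1256]]
```

View pics/hm0.png

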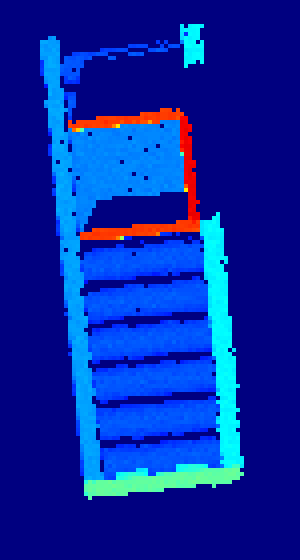

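```bash
python3 -m creep '[[0,0,0,7.7,0,0,1],[0,-40,30,0,0,0,1],[0,-40.7,30.6,0,0,0,1],[40,0,0,0,0,0,1],[40,0,0,0,0,0,1],[40,0,0,0,0,0,1],[40,0,0,0,0,0,1],[40,0,0,0,0,0,1],[32,0,0,0,0,0,1],[0,0,0,0,0,0,1]]'; python3 - <<'E'
from h import *
st()
f=vision.grab_frame('wrist');save(f,'w1.png');np.save('w1.npy',f,allow_pickle=True)
E
python3 c.py w1.npy hm1.png
```

```text
t: 4.45
tcp_pos: [0.4368, -0.1947, 0.0562]
eef_rot: [0.703, 0.033, 0.71, -0.03]
ft_force: [-0.6, 0.9, -0.4]
gripper_width: -0.004
t 4.45 tcp [ 0.4368 -0.1947  0.0562] q [ 0.7027  0.0335  0.71   -0.0295] F [-0.6  0.9 -0.4] g -0.004
[[-0.01, 0.089, 0.996], [0.006, 0.996, -0.089], [-1.0, 0.005, -0.011]] [-0.538  0.007  1.732  0.     1.414 -0.449]
28696
fence -0.2 263 [0.472  0.4761 0.4801]
fence -0.16 54 [0.4658 0.4705 0.4711]
fence -0.14 55 [0.4716 0.4724 0.4732]
fence -0.12 61 [0.4735 0.4743 0.4753]
fence -0.1 276 [0.4819 0.4858 0.4904]
fence -0.08 578 [0.4832 0.4874 0.4918]
fence -0.06 324 [0.485  0.4889 0.4932]
low -0.2 118 [0.4019 0.4055 0.4088]
low -0.18 21 [0.4025 0.4055 0.4091]
low -0.16 274 [0.405  0.4096 0.4352]
low -0.14 322 [0.4071 0.411  0.4151]
low -0.12 362 [0.4091 0.4132 0.4231]
low -0.1 210 [0.4107 0.4146 0.4191]
low -0.08 412 [0.4129 0.4168 0.4205]
low -0.06 456 [0.415  0.4187 0.4225]
low -0.04 13 [0.4156 0.4184 0.4211]Traceback (most recent call last):
  File "c.py", line 20, in <module>
    q=P[(P[:,2]>lo)&(P[:,2]<hi)&(P[:,1]>-.05)]; print(nm,len(q),np.percentile(q,[3,50,97],axis=0).round(4).tolist())
                                                                ~~~~~~~~~~~~~^^^^^^^^^^^^^^^^^^^^
    return _quantile_unchecked(
        a, q, axis, out, overwrite_input, method, keepdims, weights)
    return _ureduce(a,
                    func=_quantile_ureduce_func,
    ...<5 lines>...
                    overwrite_input=overwrite_input,
                    method=method)
    r = func(a, **kwargs)
    result = _quantile(arr,
                       quantiles=q,
    ...<2 lines>...
                       out=out,
                       weights=wgt)
    slices_having_nans = np.isnan(arr[-1, ...])
                                  ~~~^^^^^^^^^
IndexError: index -1 is out of bounds for axis 0 with size 0
```

View pics/w1.png

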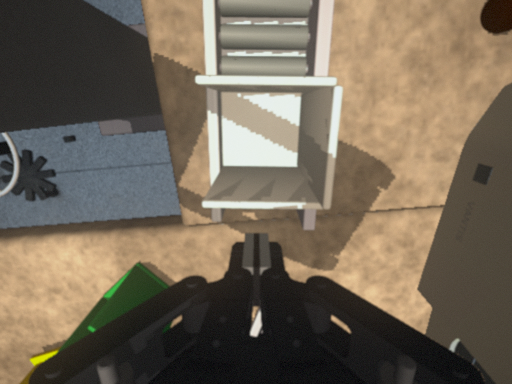

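```bash
python3 -m creep '[[-6,0,2,0,0,0,1],[0,0,0,0,0,0,1],[0,0,0,0,0,0,1]]'; python3 -c "
from h import *;st()"
```

```text
t: 4.8
tcp_pos: [0.4446, -0.1982, 0.0705]
eef_rot: [0.708, 0.031, 0.705, -0.033]
ft_force: [-0.0, 0.2, 0.4]
gripper_width: -0.003
t 4.8 tcp [ 0.4446 -0.1982  0.0705] q [ 0.7081  0.0311  0.7047 -0.0329] F [-0.   0.2  0.4] g -0.003
[[0.005, 0.09, 0.996], [-0.003, 0.996, -0.09], [-1.0, -0.002, 0.005]] [-5.360e-01  1.000e-03  1.708e+00  0.000e+00  1.427e+00 -4.450e-01]
```

```bash
python3 -m creep '[[6,8,-3,0,0,0,1],[0,10,0,0,0,0,1],[0,10,0,0,0,0,1],[0,10,0,0,0,0,1],[0,10,0,0,0,0,1],[0,10,0,0,0,0,1],[0,10,0,0,0,0,1],[0,10,0,0,0,0,1],[0,10,0,0,0,0,1],[0,8,0,0,0,0,1],[0,8,0,0,0,0,1],[0,8,0,0,0,0,1]]'; python3 - <<'E'
from h import *
st()
f=vision.grab_frame('wrist');save(f,'w2.png')
E
```

```text
t: 6.0
tcp_pos: [0.4501, -0.0848, 0.0617]
eef_rot: [0.706, 0.032, 0.706, -0.032]
ft_force: [0.4, -0.6, -0.5]
gripper_width: -0.0
t 6.0 tcp [ 0.4501 -0.0848  0.0617] q [ 0.7065  0.0322  0.7063 -0.0322] F [ 0.4 -0.6 -0.5] g -0.0
[[0.0, 0.091, 0.996], [-0.0, 0.996, -0.091], [-1.0, 0.0, 0.0]] [-0.31  -0.053  1.779  0.     1.415 -0.219]
```

View pics/w2.png

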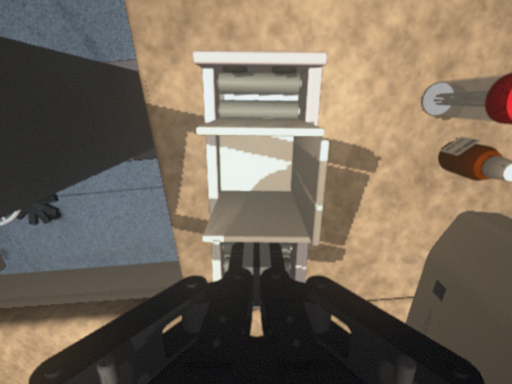

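```bash
python3 -m creep '[[0,5,0,0,0,0,1],[0,5,0,0,0,0,1],[0,5,0,0,0,0,1],[0,5,0,0,0,0,1],[0,4,0,0,0,0,1],[0,3,0,0,0,0,1],[0,2,0,0,0,0,1],[0,2,0,0,0,0,1]]'; python3 -c "
from h import *;st()"
```

```text
t: 6.85
tcp_pos: [0.453, -0.0555, 0.062]
eef_rot: [0.707, 0.031, 0.706, -0.033]
ft_force: [-1.5, -5.3, 3.1]
gripper_width: 0.0
t 6.85 tcp [ 0.453  -0.0555  0.062 ] q [ 0.7066  0.0313  0.7062 -0.033 ] F [-1.5 -5.3  3.1] g 0.0
[[0.001, 0.091, 0.996], [-0.002, 0.996, -0.091], [-1.0, -0.002, 0.001]] [-0.244 -0.058  1.783 -0.002  1.415 -0.153]
```

```bash
python3 -m creep '[[0,1,0,0,0,0,1],[0,1,0,0,0,0,1],[0,0,0,0,0,0,1],[0,0,0,0,0,0,1],[0,0,0,0,0,0,1]]'; python3 - <<'E'
from h import *
st()
f=vision.grab_frame('wrist');save(f,'w3.png');np.save('w3.npy',f,allow_pickle=True)
E
python3 c.py w3.npy hm3.png | tail -5
```

```text
t: 7.35
tcp_pos: [0.4532, -0.0548, 0.0628]
eef_rot: [0.707, 0.031, 0.706, -0.034]
ft_force: [-1.0, -6.2, 4.0]
gripper_width: -0.002
t 7.35 tcp [ 0.4532 -0.0548  0.0628] q [ 0.7068  0.0309  0.706  -0.034 ] F [-1.  -6.2  4. ] g -0.002
[[0.001, 0.092, 0.996], [-0.004, 0.996, -0.092], [-1.0, -0.004, 0.001]] [-0.241 -0.058  1.782 -0.004  1.416 -0.149]
low -0.02 357 [0.4193 0.4243 0.4375]
low -0.0 269 [0.4211 0.4253 0.4353]
low 0.02 70 [0.4228 0.426  0.4301]
stop 2066 [[0.4265, -0.0424, 0.0613], [0.4646, 0.0196, 0.0656], [0.4985, 0.0266, 0.0692]]
carrier 8637 [[0.4288, -0.0568, 0.081], [0.4641, -0.038, 0.1142], [0.4898, 0.018, 0.1384]]
```

View pics/w3.png

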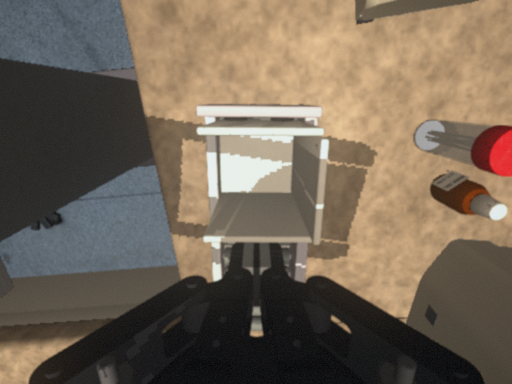

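```bash
python3 -m creep '[[0,-8,0,0,0,0,1],[0,-15,0,0,0,0,1],[0,-25,0,0,0,0,1],[-30,-30,0,0,0,0,1],[-50,0,0,0,0,0,1],[-50,0,0,0,0,0,0],[-30,-20,0,0,0,0,0],[0,-45,0,0,0,0,0],[0,-45,0,0,0,0,0],[0,-40,0,0,0,0,0],[0,0,0,0,0,0,0],[0,0,0,0,0,0,0]]'; python3 - <<'E'
from h import *
st()
f=vision.grab_frame('wrist');save(f,'w4.png');np.save('w4.npy',f,allow_pickle=True)
for l in ['square','carrier']:
    print(l,[(round(d['score'],2),np.round(w(f,d['centre']),3).tolist()) for d in spotter.recognise(f,l)])
E
```

```text
t: 8.6
tcp_pos: [0.4319, -0.2797, 0.2206]
eef_rot: [0.706, 0.034, 0.707, -0.032]
ft_force: [-0.6, -0.1, -0.6]
gripper_width: 1.002
t 8.6 tcp [ 0.4319 -0.2797  0.2206] q [ 0.706   0.0337  0.7067 -0.0318] F [-0.6 -0.1 -0.6] g 1.002
[[-0.001, 0.093, 0.996], [0.003, 0.996, -0.093], [-1.0, 0.003, -0.001]] [-0.686  0.006  1.402  0.002  1.736 -0.593]
square [(0.81, [0.209, -0.363, 0.023]), (0.73, [0.446, -0.333, 0.025])]
carrier [(0.87, [0.305, -0.299, 0.048])]
```

View pics/w4.png

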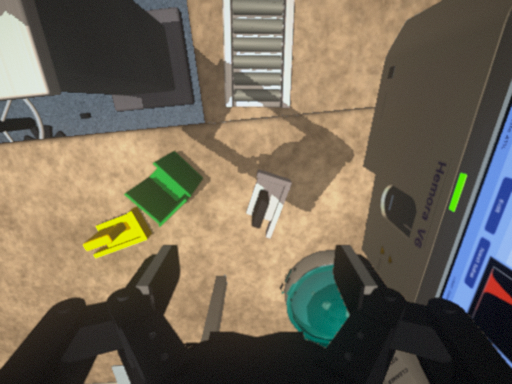

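```bash
cat > d.py <<'E'
from h import *
import sys
f=np.load(sys.argv[1],allow_pickle=True).item()
P,u,v=cloud(f)
m=(P[:,0]>.37)&(P[:,0]<.53)&(P[:,1]>-.42)&(P[:,1]<-.26)
def rect(Q,n):
    r=cv2.minAreaRect((Q[:,:2]*1000).astype(np.float32)); print(n,len(Q),np.round(r[0],1),np.round(r[1],1),round(r[2],1),'medz',np.median(Q[:,2]).round(4)); return r
fin=m&(P[:,2]>.054)&(P[:,2]<.07); rect(P[fin],'fin')
leg=m&(P[:,2]>.017)&(P[:,2]<.027); rect(P[leg],'leg+plate')
Q=P[fin];c=Q[:,:2].mean(0);U,S,V=np.linalg.svd(Q[:,:2]-c);print('fin pca',c.round(4),V[0].round(3),np.degrees(np.arctan2(V[0,1],V[0,0])).round(1))
from scipy.optimize import minimize
L=P[leg][:,:2]
# leg top L-shape: fit by projecting to frame
def fr(p):
    c,s=np.cos(p[2]),np.sin(p[2]); d=L-p[:2]; return np.c_[d@[c,s],d@[-s,c]]
def dist(p):
    q=fr(p)*1000
    def box(x0,x1,y0,y1): 
        dx=np.maximum(np.maximum(x0-q[:,0],q[:,0]-x1),0);dy=np.maximum(np.maximum(y0-q[:,1],q[:,1]-y1),0);return np.hypot(dx,dy)
    return np.minimum(np.minimum(box(-50,46,-34,-26),box(38,46,-34,18)),6).sum()
best=min((minimize(dist,[c[0]+a,c[1]+b,np.radians(t)],method='Nelder-Mead',options=dict(maxiter=2000,xatol=1e-5,fatol=1e-3)) for a in(-.01,0,.01) for b in(-.01,0,.01) for t in (60,68,76)),key=lambda r:r.fun)
print('L fit origin',best.x[:2].round(4),np.degrees(best.x[2]).round(1),best.fun/len(L))
q=fr(best.x)*1000
print(np.percentile(q,[1,99],axis=0).round(1))
E
python3 d.py w4.npy
```

```text
fin 318 [ 431.9 -342.7] [43.2 14. ] 66.8 medz 0.0614
leg+plate 615 [ 438.5 -348.3] [96.1 52. ] 67.0 medz 0.0216
fin pca [ 0.432  -0.3411] [-0.402 -0.915] -113.7
L fit origin [ 0.4313 -0.3432] 66.8 0.8385425836763409
[[-48.5 -34.1]
 [ 46.   16.3]]
```

```bash
python3 -m creep '[[0,-32,3,0,0,0,0],[0,-31,3,0,0,0,0],[0,0,0,6,0,0,0],[0,0,0,6,0,0,0],[0,0,0,5.9,0,0,0],[40,0,0,0,0,0,0],[0,0,0,0,0,0,0],[0,0,0,0,0,0,0]]'; python3 - <<'E'
from h import *
o=st()
P,u,v=cloud(np.load('top0.npy',allow_pickle=True).item())
k=(P[:,0]>.4)&(P[:,0]<.6)&(P[:,1]>-.6)&(P[:,1]<-.38)&(P[:,2]>.03);print(np.percentile(P[k],[1,50,99],axis=0).round(3).tolist())
d=np.hypot(P[:,0]-.4315,P[:,1]+.343); k=(d<.1)&(P[:,2]>.07); print('tall near',k.sum(), P[k][:5].round(3).tolist())
M=rot(o['eef_rot']).as_matrix(); print('delta tool mm', (M.T@(np.array([.4317,-.343,.024])-o['tcp_pos'])*1000).round(1))
f=vision.grab_frame('wrist');save(f,'w5.png');np.save('w5.npy',f,allow_pickle=True)
E
python3 d.py w5.npy
```

```text
t: 9.55
tcp_pos: [0.4323, -0.3413, 0.181]
eef_rot: [0.692, 0.142, 0.694, -0.14]
ft_force: [-0.4, -0.9, -0.2]
gripper_width: 0.999
t 9.55 tcp [ 0.4323 -0.3413  0.181 ] q [ 0.6922  0.1417  0.6936 -0.1404] F [-0.4 -0.9 -0.2] g 0.999
[[-0.002, 0.391, 0.92], [0.002, 0.92, -0.391], [-1.0, 0.001, -0.002]] [-0.771  0.094  1.388  0.     1.662 -0.37 ]
[[0.404, -0.596, 0.045], [0.521, -0.515, 0.391], [0.598, -0.388, 0.627]]
tall near 6 [[0.344, -0.299, 0.08], [0.343, -0.301, 0.086], [0.343, -0.303, 0.093], [0.341, -0.303, 0.075], [0.34, -0.304, 0.086]]
delta tool mm [157.   -2.    0.4]
fin 443 [ 432.  -343.1] [43.1 13. ] 66.8 medz 0.0615
leg+plate 767 [ 438.7 -348.3] [95.3 50.9] 66.7 medz 0.0217
fin pca [ 0.4322 -0.3422] [-0.392 -0.92 ] -113.1
L fit origin [ 0.431  -0.3437] 66.9 0.5214786867978711
[[-47.1 -34.1]
 [ 46.   15.1]]
```

View pics/w5.png

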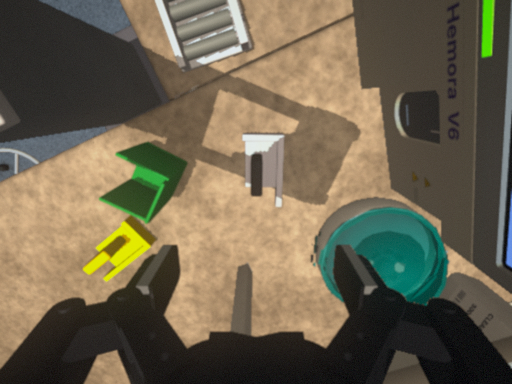

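```bash
python3 - <<'E'
from h import *
for n in ['top0','scene0','w5','w4']:
    P,u,v=cloud(np.load(n+'.npy',allow_pickle=True).item())
    d=np.hypot(P[:,0]-.432,P[:,1]+.343)
    for lo,hi in [(.03,.065),(.07,.13),(.13,.3),(.3,.7)]:
        k=(P[:,2]>lo)&(P[:,2]<hi)&(P[:,1]<-.2)&(d>.05)&(P[:,0]>.2)
        if n[0]=='w': 
            k&=(v<240)|(P[:,2]<.065)
        if k.sum():
            i=np.argsort(d*1+(~k)*9)[min(5,k.sum()-1)]; print(n,lo,k.sum(),d[i].round(3),P[i].round(3))
    k=(P[:,2]>.02)&(P[:,2]<.1)&(P[:,0]>.45)&(P[:,1]<-.38)&(d<.25)&(d>.07)
    if k.sum(): i=np.argsort(d+(~k)*9)[5];print('  jar',k.sum(),d[i].round(3),P[i].round(3))
E
```

```text
top0 0.03 546 0.104 [ 0.335 -0.306  0.058]
top0 0.07 1036 0.1 [ 0.34  -0.304  0.086]
top0 0.13 8349 0.124 [ 0.43  -0.467  0.23 ]
top0 0.3 29877 0.103 [ 0.372 -0.426  0.398]
  jar 850 0.123 [ 0.502 -0.444  0.056]
scene0 0.03 1110 0.099 [ 0.341 -0.305  0.059]
scene0 0.07 1621 0.099 [ 0.341 -0.305  0.083]
scene0 0.13 5960 0.123 [ 0.428 -0.466  0.231]
scene0 0.3 26713 0.103 [ 0.367 -0.422  0.366]
  jar 882 0.121 [ 0.504 -0.44   0.036]
w5 0.03 8434 0.094 [ 0.348 -0.302  0.035]
w5 0.07 9542 0.094 [ 0.349 -0.3    0.072]
w5 0.13 19435 0.139 [ 0.57  -0.362  0.215]
  jar 7596 0.12 [ 0.477 -0.455  0.035]
w4 0.03 4832 0.094 [ 0.348 -0.3    0.053]
w4 0.07 4914 0.094 [ 0.348 -0.3    0.076]
w4 0.13 14816 0.147 [ 0.579 -0.337  0.168]
  jar 4056 0.121 [ 0.476 -0.456  0.034]
```

```bash
python3 -m creep '[[25,-1,0,0,0,0,0],[30,-1,0,0,0,0,0],[30,0,0,0,0,0,0],[25,0,0,0,0,0,0],[20,0,0,0,0,0,0],[15,0,0,0,0,0,0],[8,0,0,0,0,0,0],[0,0,0,0,0,0,0],[0,0,0,0,0,0,0],[0,0,0,0,0,0,0]]'; python3 - <<'E'
from h import *
o=st()
M=rot(o['eef_rot']).as_matrix(); print('delta tool mm', (M.T@(np.array([.4317,-.343,.025])-o['tcp_pos'])*1000).round(1))
f=vision.grab_frame('wrist');save(f,'w6.png')
E
```

```text
t: 10.6
tcp_pos: [0.4326, -0.3455, 0.0302]
eef_rot: [0.694, 0.141, 0.692, -0.142]
ft_force: [-0.0, -0.2, 0.5]
gripper_width: 0.999
t 10.6 tcp [ 0.4326 -0.3455  0.0302] q [ 0.6937  0.1411  0.6919 -0.1422] F [-0.  -0.2  0.5] g 0.999
[[0.002, 0.393, 0.92], [-0.002, 0.92, -0.393], [-1.0, -0.001, 0.003]] [-0.776  0.182  1.596  0.     1.36  -0.373]
delta tool mm [ 5.2  2.  -1.8]
```

View pics/w6.png

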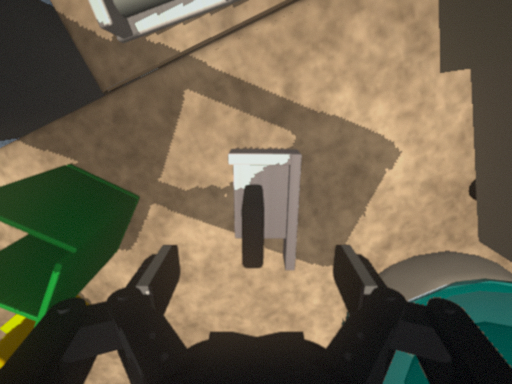

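```bash
python3 -m creep '[[5,2,-1.5,0,0,0,0],[0,0,0,0,0,0,0],[0,0,0,0,0,0,0.7],[0,0,0,0,0,0,1],[0,0,0,0,0,0,1],[0,0,0,0,0,0,1],[0,0,0,0,0,0,1],[0,0,0,0,0,0,1],[0,0,0,0,0,0,1]]'; python3 - <<'E'
from h import *
o=st()
E
```

```text
t: 11.55
tcp_pos: [0.4312, -0.3424, 0.0239]
eef_rot: [0.693, 0.142, 0.693, -0.142]
ft_force: [1.0, 1.4, 1.7]
gripper_width: 0.091
t 11.55 tcp [ 0.4312 -0.3424  0.0239] q [ 0.6929  0.1416  0.6926 -0.1417] F [1.  1.4 1.7] g 0.091
[[0.0, 0.393, 0.92], [-0.0, 0.92, -0.393], [-1.0, -0.0, 0.0]] [-0.774  0.183  1.608  0.     1.35  -0.371]
```

```bash
python3 -m creep '[[-5,0,0,0,0,0,1],[-15,0,0,0,0,0,1],[-25,0,0,0,0,0,1],[-30,0,0,0,0,0,1],[-30,0,0,0,0,0,1],[-15,0,0,0,0,0,1],[0,0,0,0,0,0,1],[0,0,0,0,0,0,1]]'; python3 - <<'E'
from h import *
o=st()
f=vision.grab_frame('wrist');save(f,'w7.png');np.save('w7.npy',f,allow_pickle=True)
f=vision.grab_frame('scene');save(f,'s7.png');cv2.imwrite('pics/s7.png',cv2.resize(f['image'][150:290,225:385],(800,700))[:600,:,::-1])
E
```

```text
t: 12.35
tcp_pos: [0.4308, -0.342, 0.143]
eef_rot: [0.693, 0.142, 0.693, -0.141]
ft_force: [-0.4, 0.5, -0.6]
gripper_width: -0.001
t 12.35 tcp [ 0.4308 -0.342   0.143 ] q [ 0.6925  0.1419  0.693  -0.1415] F [-0.4  0.5 -0.6] g -0.001
[[-0.001, 0.393, 0.92], [0.001, 0.92, -0.393], [-1.0, 0.0, -0.001]] [-0.774  0.103  1.454  0.     1.586 -0.371]
```

View pics/w7.png

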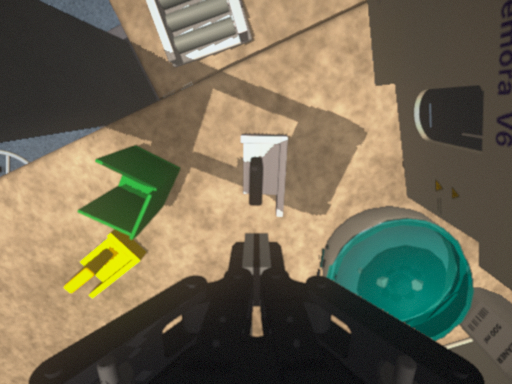

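View pics/s7.png

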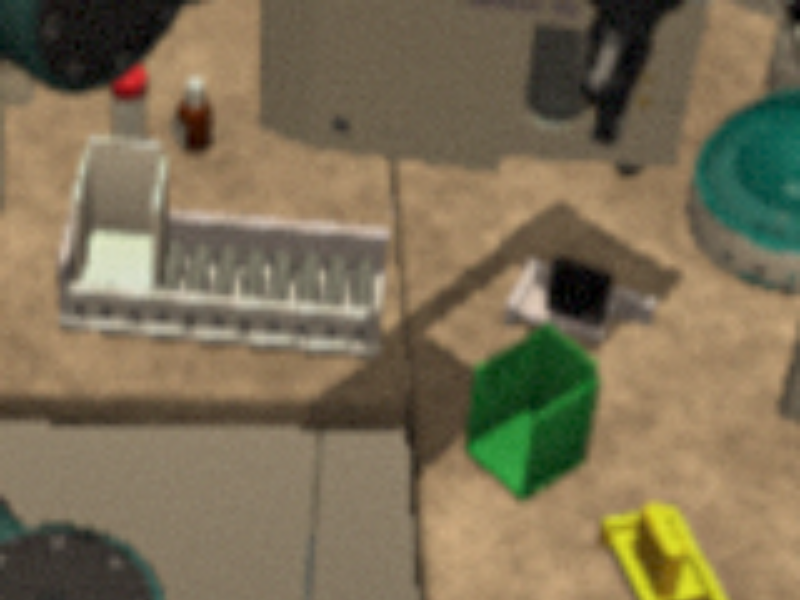

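```bash
python3 - <<'E'
from h import *
o=st()
f=np.load('w7.npy',allow_pickle=True).item()
K=np.array([[f['fx'],0,f['cx']],[0,f['fy'],f['cy']],[0,0,1]])
Rw=rot(f['orientation']).as_matrix()
print('eye-tcp in tool', rot(o['eef_rot']).inv().apply(np.array(f['eye'])-o['tcp_pos']).round(4)); print('cam axes in tool cols\n',(rot(o['eef_rot']).as_matrix().T@Rw).round(3))
def proj(p):
    c=Rw.T@(np.array(p)-f['eye']); return cv2.projectPoints(c[None],np.zeros(3),np.zeros(3),K,np.array(f['distortion'],float))[0].ravel().round(1),c.round(3)
t=np.array(o['tcp_pos']);print('tcp',proj(t),'grasp',proj(t+[0,0,.019]))
z=f['range_z']
for r in range(225,300,8): print(r,[round(float(z[r,c]),3) for c in (250,257,264)])
P,u,v=cloud(f)
k=(u>245)&(u<270)&(v>232)&(v<300); print((rot(o['eef_rot']).inv().apply(P[k]-t)*1000)[::60].round(0), v[k][::60])
E
python3 d.py w7.npy
```

```text
t 12.45 tcp [ 0.4302 -0.3414  0.1414] q [ 0.6916  0.1425  0.694  -0.1409] F [-0.2 -0.6  0.3] g -0.0
[[-0.003, 0.393, 0.92], [0.003, 0.92, -0.393], [-1.0, 0.002, -0.004]] [-0.774  0.105  1.455  0.     1.586 -0.371]
eye-tcp in tool [-0.1815  0.0828  0.0005]
cam axes in tool cols
 [[-0.002 -0.321  0.947]
 [ 0.    -0.947 -0.321]
 [ 1.    -0.     0.002]]
tcp (array([254.8, 219.4]), array([-0.001,  0.02 ,  0.198])) grasp (array([254.6, 231.2]), array([-0.001,  0.026,  0.18 ]))
225 [0.356, 0.356, 0.355]
233 [0.155, 0.154, 0.156]
241 [0.146, 0.145, 0.145]
249 [0.138, 0.138, 0.137]
257 [0.131, 0.131, 0.131]
265 [0.124, 0.125, 0.123]
273 [0.117, 0.123, 0.117]
281 [0.112, 0.125, 0.113]
289 [0.109, 0.127, 0.107]
297 [0.116, 0.127, 0.106]
[[-42.  11.  -5.]
 [-44.  10.   2.]
 [-49.  11.  -5.]
 [-52.  11.   2.]
 [-55.  11.  -4.]
 [-57.  11.   2.]
 [-60.  11.  -4.]
 [-62.  11.   2.]
 [-65.  11.  -4.]
 [-67.  12.   2.]
 [-69.  11.  -3.]
 [-71.  11.   3.]
 [-72.  11.  -3.]
 [-74.  11.   3.]
 [-76.  11.  -2.]
 [-76.  10.   4.]
 [-77.   8.  -1.]
 [-84.  12.   5.]
 [-77.   6.   1.]
 [-88.  13.   6.]
 [-76.   2.   1.]
 [-91.  13.   6.]
 [-77.   0.   1.]
 [-94.  12.   5.]
 [-76.  -3.   1.]
 [-96.  12.   5.]
 [-77.  -5.   1.]] [233 235 238 240 243 245 248 250 253 255 258 260 263 265 268 270 273 275
 278 280 283 285 288 290 293 295 298]
fin 562 [ 431.2 -340.8] [42.8 13.9] 65.1 medz 0.0615
leg+plate 977 [ 437.7 -346.7] [95.9 51.6] 65.9 medz 0.0217
fin pca [ 0.4317 -0.3398] [-0.421 -0.907] -114.9
L fit origin [ 0.4305 -0.3415] 65.9 0.5152074296729685
[[-47.7 -34.1]
 [ 46.   16. ]]
```

```bash
python3 - <<'E'
from h import *
o=st()
for n in ('scene','top'):
    f=vision.grab_frame(n); np.save(n+'8.npy',f,allow_pickle=True)
    P,u,v=cloud(f); T=rot(o['eef_rot']).inv().apply(P-o['tcp_pos'])*1000
    k=(np.abs(T[:,1])<30)&(np.abs(T[:,2])<30)&(T[:,0]<60)
    print(n,k.sum(), T[k][np.argsort(-T[k][:,0])][:12].round(0).tolist(), np.c_[u,v][k][np.argsort(-T[k][:,0])][:3])
    I=f['image'][140:240,290:400] if n=='scene' else f['image'][150:260,280:390]
    cv2.imwrite('pics/%s8.png'%n,cv2.resize(I,(660,600),interpolation=cv2.INTER_CUBIC)[:,:,::-1])
E
```

```text
t 12.45 tcp [ 0.4302 -0.3414  0.1414] q [ 0.6916  0.1425  0.694  -0.1409] F [-0.2 -0.6  0.3] g -0.0
[[-0.003, 0.393, 0.92], [0.003, 0.92, -0.393], [-1.0, 0.002, -0.004]] [-0.774  0.105  1.455  0.     1.586 -0.371]
scene 578 [[-36.0, -5.0, -1.0], [-41.0, 4.0, -7.0], [-42.0, -8.0, -2.0], [-43.0, 0.0, -8.0], [-44.0, -3.0, -8.0], [-45.0, -8.0, -1.0], [-46.0, 7.0, -9.0], [-48.0, -7.0, -11.0], [-49.0, 10.0, -3.0], [-49.0, 8.0, -8.0], [-50.0, 5.0, -7.0], [-51.0, -12.0, -6.0]] [[347 179]
 [344 178]
 [348 178]]
top 871 [[-44.0, 10.0, 0.0], [-48.0, 10.0, -4.0], [-52.0, 6.0, -6.0], [-60.0, 11.0, 1.0], [-61.0, 7.0, -11.0], [-62.0, 10.0, -3.0], [-71.0, 6.0, -12.0], [-88.0, 5.0, -17.0], [-89.0, 12.0, -23.0], [-90.0, 8.0, -18.0], [-90.0, 10.0, -29.0], [-90.0, 7.0, -21.0]] [[354 177]
 [354 178]
 [355 179]]
```

View pics/scene8.png

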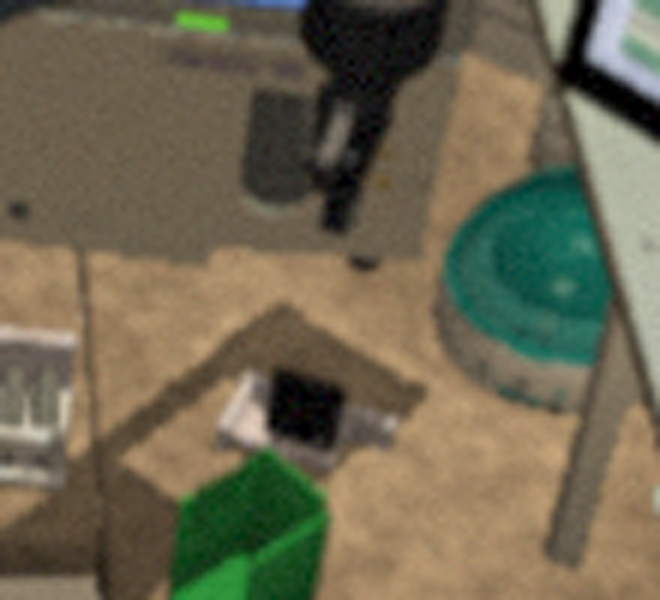

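```bash
python3 -m creep '[[0,0,0,0,0,0,0],[0,0,0,0,0,0,0],[0,0,0,0,0,0,0],[0,0,0,0,0,0,0],[0,0,0,0,0,0,0],[0,0,0,0,0,0,0]]'; python3 - <<'E'
from h import *
o=st()
f=vision.grab_frame('wrist');save(f,'w9.png');np.save('w9.npy',f,allow_pickle=True)
E
python3 d.py w9.npy
```

```text
t: 13.15
tcp_pos: [0.4311, -0.3423, 0.1437]
eef_rot: [0.693, 0.142, 0.693, -0.142]
ft_force: [-0.8, -0.3, 0.5]
gripper_width: 0.997
t 13.15 tcp [ 0.4311 -0.3423  0.1437] q [ 0.6928  0.1417  0.6927 -0.1417] F [-0.8 -0.3  0.5] g 0.997
[[0.0, 0.393, 0.92], [-0.0, 0.92, -0.393], [-1.0, 0.0, 0.0]] [-0.774  0.103  1.452  0.     1.586 -0.371]
fin 564 [ 431.2 -341. ] [43.2 13.5] 66.4 medz 0.0614
leg+plate 981 [ 437.9 -347. ] [96.5 51.4] 65.9 medz 0.0217
fin pca [ 0.4315 -0.3398] [-0.407 -0.914] -114.0
L fit origin [ 0.4307 -0.3415] 65.6 0.5464401588072096
[[-48.2 -34. ]
 [ 46.   15.8]]
```

```bash
python3 -m creep '[[25,1,0,0.5,0,0,0],[30,0,0,0,0,0,0],[30,0,0,0,0,0,0],[25,0,0,0,0,0,0],[20,0,0,0,0,0,0],[15,0,0,0,0,0,0],[10,0,0,0,0,0,0],[3,0,0,0,0,0,0],[0,0,0,0,0,0,0],[0,0,0,0,0,0,0]]'; python3 - <<'E'
from h import *
o=st()
f=vision.grab_frame('wrist');save(f,'w10.png')
E
```

```text
t: 14.2
tcp_pos: [0.4322, -0.342, -0.0132]
eef_rot: [0.693, 0.144, 0.691, -0.145]
ft_force: [-0.2, 0.6, 0.9]
gripper_width: 1.003
t 14.2 tcp [ 0.4322 -0.342  -0.0132] q [ 0.6928  0.1443  0.6915 -0.1451] F [-0.2  0.6  0.9] g 1.003
[[0.002, 0.401, 0.916], [-0.001, 0.916, -0.401], [-1.0, -0.001, 0.002]] [-0.772  0.221  1.644  0.     1.274 -0.36 ]
```

View pics/w10.png

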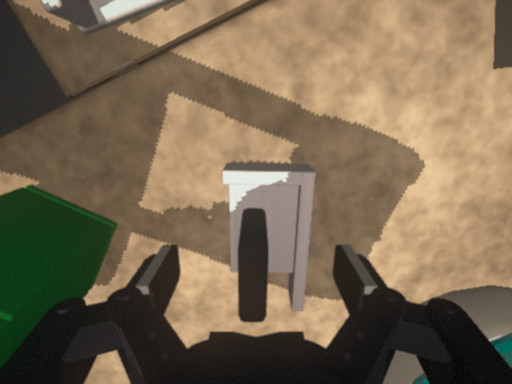

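```bash
python3 -m creep '[[2,0,-1,0,0,0,0],[0,0,0,0,0,0,0.6],[0,0,0,0,0,0,1],[0,0,0,0,0,0,1],[0,0,0,0,0,0,1],[0,0,0,0,0,0,1],[0,0,0,0,0,0,1],[0,0,0,0,0,0,1],[0,0,0,0,0,0,1],[0,0,0,0,0,0,1]]'; python3 - <<'E'
from h import *
o=st()
E
```

```text
t: 15.25
tcp_pos: [0.4306, -0.3411, -0.0163]
eef_rot: [0.692, 0.145, 0.692, -0.145]
ft_force: [-0.6, -0.5, 0.3]
gripper_width: 0.16
t 15.25 tcp [ 0.4306 -0.3411 -0.0163] q [ 0.6922  0.1446  0.692  -0.1448] F [-0.6 -0.5  0.3] g 0.16
[[0.0, 0.401, 0.916], [-0.0, 0.916, -0.401], [-1.0, -0.0, 0.0]] [-0.773  0.222  1.65  -0.     1.269 -0.361]
```

```bash
python3 -m creep '[[-5,0,0,0,0,0,1],[-15,0,0,0,0,0,1],[-25,0,0,0,0,0,1],[-30,0,0,0,0,0,1],[-30,0,0,0,0,0,1],[-15,0,0,0,0,0,1],[0,0,0,0,0,0,1],[0,0,0,0,0,0,1]]'; python3 - <<'E'
from h import *
o=st()
f=vision.grab_frame('wrist');save(f,'w11.png');np.save('w11.npy',f,allow_pickle=True)
P,u,v=cloud(f); T=rot(o['eef_rot']).inv().apply(P-o['tcp_pos'])*1000
T[:,0]+=41
k=(np.abs(T[:,1])<80)&(np.abs(T[:,2])<60)&(T[:,0]<40)&(T[:,0]>-60)&(v<330)
for lo,hi in [(-45,-30),(-10,0),(0,8),(8,20),(20,30)]:
    q=T[k&(T[:,0]>lo)&(T[:,0]<hi)]
    if len(q): print(lo,len(q),np.percentile(q,[2,50,98],axis=0).round(1).tolist())
E
```

```text
t: 16.05
tcp_pos: [0.4302, -0.3405, 0.1028]
eef_rot: [0.692, 0.145, 0.693, -0.144]
ft_force: [0.2, 0.1, -4.0]
gripper_width: 0.149
t 16.05 tcp [ 0.4302 -0.3405  0.1028] q [ 0.6918  0.1449  0.6925 -0.1444] F [ 0.2  0.1 -4. ] g 0.149
[[-0.001, 0.401, 0.916], [0.001, 0.916, -0.401], [-1.0, 0.001, -0.001]] [-0.773  0.12   1.516  0.     1.507 -0.361]
-45 4241 [[-44.6, -17.9, -27.1], [-37.0, 8.0, 0.1], [-31.3, 21.7, 28.0]]
-10 484 [[-9.9, 6.8, -18.6], [-5.8, 11.4, 0.1], [-0.5, 22.2, 19.1]]
0 3036 [[1.6, -15.8, -15.2], [3.1, 36.3, 26.3], [7.8, 45.9, 34.0]]
8 3204 [[8.1, 0.0, -14.0], [9.1, 25.4, 10.9], [17.8, 45.9, 26.7]]
20 133 [[20.1, 45.4, -15.3], [22.2, 45.7, 11.7], [24.1, 46.0, 33.2]]
```

View pics/w11.png

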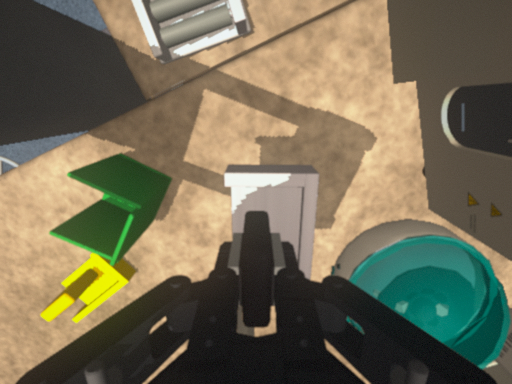

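```bash
python3 -m creep '[[-10,0,0,-6,0,0,1],[0,0,0,-6,0,0,1],[0,0,0,-6.2,0,0,1],[0,30,-1,0,0,0,1],[0,40,-2,0,0,0,1],[0,40,-2,0,0,0,1],[0,40,-2,0,0,0,1],[0,35,-2,0,0,0,1],[0,25,-2,0,0,0,1],[0,12,0,0,0,0,1],[0,0,0,0,0,0,1],[0,0,0,0,0,0,1]]'; cat > e.py <<'E'
from h import *
import sys
o=st()
f=vision.grab_frame('wrist');save(f,sys.argv[1]+'.png')
O=np.array([.4513,-.0885]);a=np.arctan2(.0958,.9954);ex=np.array([np.sin(a),np.cos(a)]);ey=np.array([-ex[1],ex[0]])
d=np.array(o['tcp_pos'][:2])-O; M=rot(o['eef_rot']).as_matrix()
print('sq station x,y mm',(d@ex*1000).round(1),(d@ey*1000).round(1),'targets -1,2.5; under z',round((o['tcp_pos'][2]+.016)*1000,1),'yaw err deg',np.degrees(np.arctan2(M[1,1],M[0,1])-np.arctan2(ex[1],ex[0])).round(2))
P,u,v=cloud(f); Z=np.c_[(P[:,:2]-O)@ex*1000,(P[:,:2]-O)@ey*1000,P[:,2]*1000]
def p(n,k):
    if k.sum()>5: print(n,k.sum(),np.percentile(Z[k],[3,50,97],axis=0).round(1).tolist())
p('fence top',(Z[:,2]>48)&(Z[:,2]<56)&(Z[:,1]<-28)&(Z[:,1]>-45)&(Z[:,0]>-60)&(Z[:,0]<0))
p('low top',(Z[:,2]>37)&(Z[:,2]<43)&(Z[:,1]>29)&(Z[:,1]<45)&(Z[:,0]>-60)&(Z[:,0]<0))
p('carrier top',(Z[:,2]>108)&(Z[:,2]<130)&(Z[:,0]>40)&(Z[:,0]<130)&(abs(Z[:,1])<40))
p('stop',(Z[:,2]>60)&(Z[:,2]<70)&(Z[:,0]>103)&(Z[:,0]<130)&(abs(Z[:,1])<40))
u0=(o['tcp_pos'][2]+.016)*1000
k=(abs(Z[:,2]-u0-22)<3)&(Z[:,0]>-90)&(Z[:,0]<50)&(abs(Z[:,1])<45); p('leg top',k)
E
python3 e.py w12
```

```text
t: 17.3
tcp_pos: [0.4403, -0.1196, 0.1128]
eef_rot: [0.706, 0.033, 0.707, -0.034]
ft_force: [-0.2, 0.6, -2.5]
gripper_width: 0.155
t 17.3 tcp [ 0.4403 -0.1196  0.1128] q [ 0.7058  0.0333  0.7068 -0.0336] F [-0.2  0.6 -2.5] g 0.155
[[-0.001, 0.095, 0.996], [-0.0, 0.996, -0.095], [-1.0, -0.001, -0.001]] [-3.890e-01 -9.200e-02  1.711e+00 -1.000e-03  1.524e+00 -2.940e-01]
sq station x,y mm -32.0 8.0 targets -1,2.5; under z 128.8 yaw err deg 0.07
fence top 43 [[-3.7, -40.1, 49.4], [-2.3, -35.7, 51.7], [-0.6, -31.6, 52.7]]
low top 277 [[-58.5, 32.8, 38.5], [-38.0, 36.2, 39.8], [-1.4, 39.3, 41.0]]
carrier top 2851 [[44.2, -29.4, 109.1], [86.4, -19.2, 114.7], [103.3, 26.2, 125.2]]
stop 98 [[107.1, 32.7, 61.6], [109.5, 36.0, 65.4], [113.4, 38.8, 66.9]]
leg top 2756 [[-46.3, -26.0, 148.8], [6.2, -18.8, 150.7], [13.7, 22.0, 152.0]]
```

View pics/w12.png

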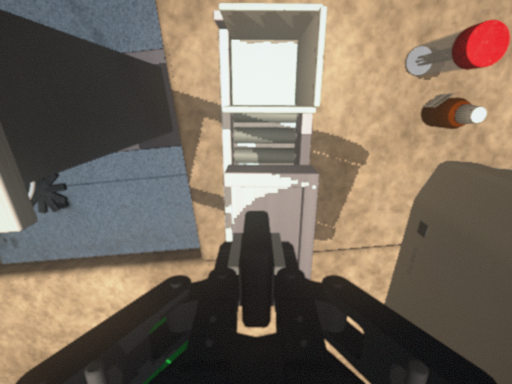

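```bash
python3 -m creep '[[20,6,0,0,0,0,1],[25,6,0,0,0,0,1],[20,0,0,0,0,0,1],[15,0,0,0,0,0,1],[8,0,0,0,0,0,1],[0,0,0,0,0,0,1],[0,0,0,0,0,0,1]]'; python3 e.py w13
```

```text
t: 18.05
tcp_pos: [0.4422, -0.1077, 0.0262]
eef_rot: [0.707, 0.034, 0.706, -0.034]
ft_force: [-0.5, 0.6, -2.4]
gripper_width: 0.153
t 18.05 tcp [ 0.4422 -0.1077  0.0262] q [ 0.7066  0.0336  0.706  -0.0339] F [-0.5  0.6 -2.4] g 0.153
[[0.001, 0.095, 0.995], [-0.0, 0.995, -0.095], [-1.0, -0.0, 0.001]] [-0.364 -0.027  1.829 -0.     1.338 -0.268]
sq station x,y mm -20.0 7.2 targets -1,2.5; under z 42.2 yaw err deg 0.03
fence top 1062 [[-51.1, -40.0, 49.2], [-24.8, -35.4, 51.7], [-1.5, -31.4, 52.9]]
low top 678 [[-48.0, 31.6, 38.2], [-20.5, 35.7, 39.7], [-1.1, 39.1, 40.8]]
carrier top 7132 [[44.5, -29.3, 109.0], [60.9, -26.1, 116.0], [87.6, 23.7, 125.2]]
leg top 2892 [[-34.4, -26.7, 62.0], [18.6, -19.3, 64.2], [47.7, 21.9, 65.8]]
```

View pics/w13.png

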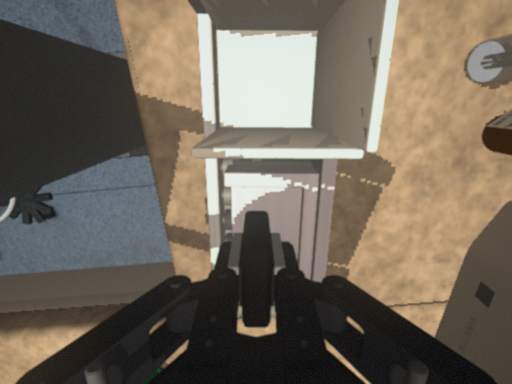

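```bash
python3 -m creep '[[5,0,0,0,0,0,1],[4,0,0,0,0,0,1],[1,0,0,0,0,0,1],[0,4,2,0,0,0,1],[0,4,2,0,0,0,1],[0,4,0,0,0,0,1],[0,3,0,0,0,0,1],[0,0,0,0,0,0,1]]'; python3 e.py w14
```

```text
t: 18.9
tcp_pos: [0.4471, -0.0918, 0.0156]
eef_rot: [0.706, 0.033, 0.706, -0.033]
ft_force: [0.0, 0.4, -2.2]
gripper_width: 0.154
t 18.9 tcp [ 0.4471 -0.0918  0.0156] q [ 0.7063  0.0332  0.7063 -0.033 ] F [ 0.   0.4 -2.2] g 0.154
[[0.0, 0.094, 0.996], [0.0, 0.996, -0.094], [-1.0, 0.0, 0.0]] [-0.327 -0.012  1.837  0.     1.316 -0.233]
sq station x,y mm -3.7 3.8 targets -1,2.5; under z 31.6 yaw err deg 0.13
fence top 758 [[-27.7, -40.0, 50.4], [-13.3, -34.4, 51.9], [-0.8, -28.4, 54.1]]
low top 527 [[-32.9, 31.5, 38.2], [-15.4, 35.3, 39.7], [-0.9, 39.0, 40.8]]
carrier top 14755 [[45.3, -29.2, 108.9], [85.4, -24.6, 114.8], [103.1, 25.6, 125.1]]
stop 18 [[107.1, 37.4, 61.5], [107.5, 38.3, 64.7], [108.5, 39.2, 66.2]]
leg top 2141 [[-25.2, -39.7, 50.9], [1.4, -29.5, 52.7], [47.8, 13.8, 55.8]]
```

```bash
python3 -m creep '[[0,0,1,0,0,0,1],[0,0,1,0,0,0,1],[0,0,1,0,0,0,1],[0,1,1,0,0,0,1],[0,1,0,0,0,0,1],[0,1,0,0,0,0,1],[0,1,0,0,0,0,1],[0,1,0,0,0,0,1],[0,0,0,0,0,0,1],[0,0,0,0,0,0,1]]'; python3 e.py w15
```

```text
t: 19.95
tcp_pos: [0.448, -0.0902, 0.0145]
eef_rot: [0.704, 0.032, 0.709, -0.035]
ft_force: [-7.2, -7.2, -1.4]
gripper_width: 0.158
t 19.95 tcp [ 0.448  -0.0902  0.0145] q [ 0.7035  0.0319  0.7091 -0.0352] F [-7.2 -7.2 -1.4] g 0.158
[[-0.008, 0.095, 0.995], [-0.004, 0.995, -0.095], [-1.0, -0.005, -0.008]] [-0.318 -0.004  1.832 -0.007  1.32  -0.221]
sq station x,y mm -2.0 3.1 targets -1,2.5; under z 30.5 yaw err deg 0.06
fence top 700 [[-24.7, -40.0, 50.9], [-12.2, -34.4, 51.9], [-0.8, -28.5, 53.0]]
low top 511 [[-31.6, 31.5, 37.9], [-14.5, 35.3, 39.7], [-0.6, 39.0, 40.8]]
carrier top 14802 [[45.5, -29.2, 108.8], [85.4, -24.0, 114.7], [103.3, 25.7, 125.1]]
leg top 1883 [[-23.0, -39.8, 50.2], [0.5, -30.7, 52.0], [48.0, 17.5, 54.5]]
```

```bash
python3 -m creep '[[0,0.5,0.5,0,0,0,1],[0,0,0,0,0,0,1],[0,0,0,0,0,0,1],[0,0,0,0,0,0,1],[0,0,0,0,0,0,1],[0,0,0,0,0,0,1],[0,0,0,0,0,0,1],[0,0,0,0,0,0,1],[0,0,0,0,0,0,1],[0,0,0,0,0,0,1]]'; python3 e.py w16; python3 - <<'E'
from h import *
f=vision.grab_frame('scene');cv2.imwrite('pics/s16.png',cv2.resize(f['image'][160:260,215:325],(660,600),interpolation=cv2.INTER_CUBIC)[:,:,::-1])
E
```

```text
t: 21.0
tcp_pos: [0.4479, -0.0902, 0.0145]
eef_rot: [0.703, 0.032, 0.71, -0.036]
ft_force: [-9.4, -7.4, -1.0]
gripper_width: 0.159
t 21.0 tcp [ 0.4479 -0.0902  0.0145] q [ 0.7031  0.0316  0.7095 -0.0355] F [-9.4 -7.4 -1. ] g 0.159
[[-0.009, 0.095, 0.995], [-0.005, 0.995, -0.095], [-1.0, -0.006, -0.009]] [-0.317 -0.003  1.831 -0.008  1.321 -0.22 ]
sq station x,y mm -2.0 3.2 targets -1,2.5; under z 30.5 yaw err deg 0.05
fence top 703 [[-25.0, -40.0, 50.8], [-12.2, -34.4, 51.9], [-0.7, -28.4, 53.0]]
low top 503 [[-31.5, 31.5, 38.1], [-15.0, 35.3, 39.7], [-0.8, 38.9, 41.0]]
carrier top 14793 [[45.5, -29.2, 108.8], [85.6, -23.9, 114.7], [103.3, 25.7, 125.1]]
leg top 1884 [[-23.0, -39.7, 50.3], [0.5, -30.6, 52.0], [48.0, 17.3, 54.6]]
```

View pics/w16.png

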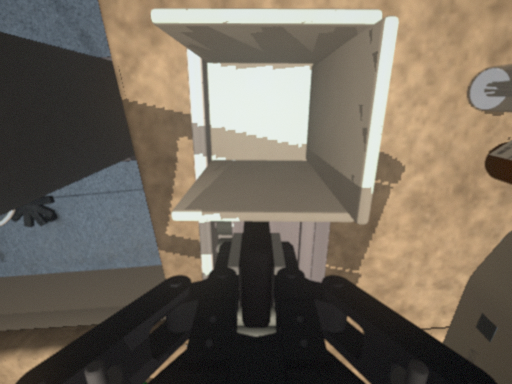

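View pics/s16.png

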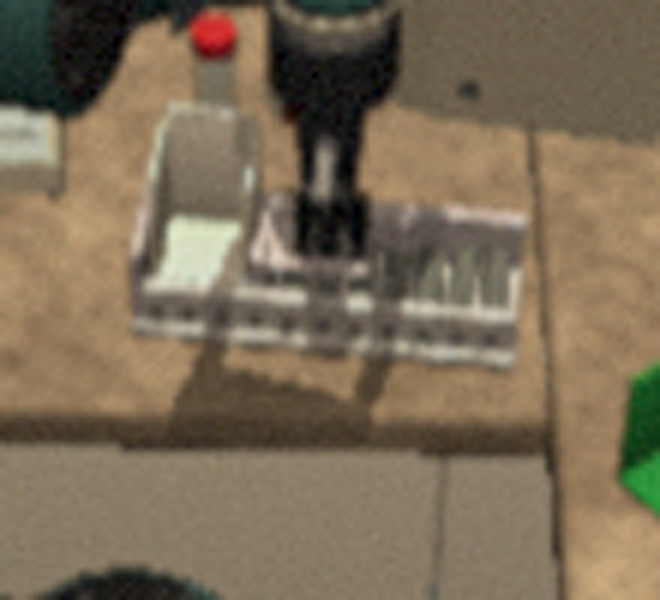

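```bash
python3 - <<'E'
from h import *
print(arm.finish_job()); st()
E
```

```text
the job is handed in; nothing more can be done
None
the job is handed in; nothing more can be done
```

The carrier is home against the end stop. The steel square is gripped by its fin and pressed into the corner between the fence and the carrier's rear. I handed the job in at about 21 s with the arm still holding and pushing.

**Last checks**
- **Pressing force:** the wrist read about 9 N along world x (towards the fence) and 7 N along world y (towards the carrier). These were steady over the last second.
- **Grip:** the opening was 0.159, about 13.5 mm, against a 14 mm fin.
- **Square position:** about 1 mm from nominal in both directions. Its yaw was within about 0.1°, the tool tilt was about 0.01 rad, and its underside was at about 30.5 mm against roller tops at 30 mm. I worked these out from the gripper pose, not by looking at the square separately.
- **Carrier:** its rear edge showed at station x of about 45 mm in the wrist camera, which is home.
- **Other items:** I did not re-measure the bystanders or the look-alikes at the end. The moves stayed clear of them, and those in the late pictures looked undisturbed.

**What went wrong or disagreed**
- **Missed first grasp:** all three cameras show the real fingertips about 41 mm short of the reported tool point. The first close was therefore too high and missed the fin, nudging the square by about 1.5 mm and 1°, within the 20 mm allowed. I corrected for this offset and the second grasp held.
- **Higher push than planned:** because of the same offset, I pushed the carrier with the fingertips at about 103 mm, not the intended 62 mm. It still rolled home without tipping.

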